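# Draw the blue glaze trial from the test kiln

### The job

Three glazed test pieces sit in the bays of the small, cold firebrick test kiln, whose roof stays on. Draw the blue one straight out through the mouth of its bay by its upright tab and lay it, tab up, in the middle of the white tile, setting it down gently rather than dropping it. Leave the green and the brown piece where they are.

Things in the scene. Friction and masses are not known exactly. Their poses are not given: they have to be found in the camera images.
- trial_blue: Blue glazed test piece (sizes in mm), about 0.12 kg, 115 long in x; origin: mid-length, underside; z up. Plate 55 x 50 wide x 12 thick at x = 2.5 to 57.5, inside a kiln bay; tongue 16 wide, 12 thick at x = -57.5 to 2.5, out of the mouth (-x points out); on it an upright tab to pinch, centred at x = -42, y = 0: 22 long (x), 16 wide (y), top 40 above the underside. The bay's mouth starts at x = -10 to +2.
- trial_green: Green glazed piece, same shape and origin as the blue, in another bay, to be left. Which bay holds which varies. The fixed cream firebrick kiln is 290 wide, 100 deep, roof top 61 mm and roof underside 46 mm above the table; bays 70 wide, 34 high, 80 deep, 90 apart. Pieces lie loose in them, square within 3 degrees; a straight pull of 70 mm along -x frees one.
- trial_brown: Brown glazed piece, same shape and origin as the blue, in the third bay, to be left. All three lie on the kiln's fixed floor slab, 12 mm thick, which reaches 40 mm out in front of the mouths; so their undersides start 12 mm above the table.
- tile: White glazed tile lying fixed on the table to the robot's right of the kiln, 170 x 170 x 10 mm. Origin: centre of its underside, z up; its top is 10 mm above the origin.
Things that resemble listed ones, but are neither listed nor needed, are in the scene too. Leave any red or yellow look-alike of the trial_blue alone.

How it is judged (in metres and radians):
At the end, for the whole second after the job is handed in: The blue piece lies still, flat and tab up (within 8 degrees) on the white tile, the middle of its length within 40 mm of the tile's centre; the green and brown pieces are within 15 mm of where they started (horizontal distance between trial_blue and tile below 0.04 m and z of trial_blue in the frame of tile between 0.006 and 0.016 m and angle between trial_blue's own z axis and vertical below 0.14 rad and linear speed of trial_blue below 0.02 m/s and distance of each of trial_green, trial_brown from where it was at the start of the episode below 0.015 m); the robot touches nothing.
It fails at once if the green piece is shifted by more than 15 mm (distance of trial_green from where it was at the start of the episode above 0.015 m).
It fails at once if the brown piece is shifted by more than 15 mm (distance of trial_brown from where it was at the start of the episode above 0.015 m).
It fails at once if the blue piece is dropped or thrown: it moves faster than 0.6 m/s (a fall of some 20 mm) with no finger on it (linear speed of trial_blue above 0.6 m/s and contact force between the fingers and trial_blue below 0.05 N).
It also fails if it takes over 42 s, if anything falls off the work surface, if the arm or the gripper's body presses on something with over 40 N, if the wrist force passes 120 N, or if a joint passes its speed limit or range.

### The arm

A 6-joint arm with a two-finger parallel gripper is mounted at the origin on the work surface. World frame = base frame: x ahead of the robot, y to its left, z up, the work surface at z = 0. Lengths are in m, angles in degrees, forces in N, time in s.
With the tool pointing down it reaches from about 0.35 to 0.875 m from the base axis. Payload 4.2 kg.
Tool frame: the origin (TCP) lies at the very end of the fingers, on their centre line; the grasp point (between the pads) lies 19 mm behind it; z points along the fingers, x is the direction in which the jaws open and shut, and the axes are right-handed (so a half turn about z gives the same grasp; the last joint's range is limited). The gripper opens to 87 mm and grips with 3 to 60 N. Pads are 19 mm wide; open, the fingers measure 117 mm over their backs; the gripper's body (75 mm by 190 mm) begins 51 mm behind the grasp point.
Start: joints at [-50.329, 22.042, 0.453, 0, -68.411, -14.817], TCP at [0.263, -0.567, 0.223] pointing down, gripper open.
Joint ranges: [-179.83, 179.83], [-69.29, 118.12], [-61.27, 80.66], [-181.25, 117.63], [-171.15, -9.14], [-177.46, 177.46]. Speed limits (degrees/s): [159.86, 159.86, 180, 180, 180, 180].

### API

Orientations are given as a 3x3 rotation matrix whose columns are the frame's x, y, z axes.
In Python, from station import r gives the robot as it stands.
- The arm moves only by the shell command python3 -m jog 'ROWS' [OPENING]. ROWS is JSON, a list of rows, each a list of 2 entries, a list of its own where there are three numbers: the shift along the tool's x, y, z in m, then the turn, a rotation vector about the tool's x, y, z in units of 5 degrees (1.0 is 5 degrees). A call has exactly 10 rows; each row is the pose to reach, as a shift and turn from the pose commanded when the call began, along the tool's axes at that moment; what a row does not reach only later rows make up. A row lasts 1/12 s, in which the tool goes at most 41.7 mm and 7.16 degrees, less where a joint would pass 70% of its speed; a pose out of reach is approached as far as the arm can. A call with a gripper value outside its range is refused whole. OPENING is the finger opening in m, from 0 to 0.087, set as the call begins (- or left out, the last holds). The fingers move at their own pace and stop on an object; the grip force is fixed at half the most. Time passes only in rows, so rows that repeat a pose let the fingers close, or fill a call up. It gives the time, the measured TCP pose, the force and the opening at its end, in the units of the state.
- r.sense(): the state, without advancing time (a new reading comes with each control period).
- r.capture(name): name is "side" or "top" or "wrist"; returns (picture, depth): 480x640x3 uint8, blue, green, red; 480x640 float32, m along the optical axis (not along the pixel's ray), 0 where there is no reading.
- r.calibration(name): a dict with "fx", "fy", "cx", "cy" (pixels), "R" (3x3) and "t" (3): a world point X has camera coordinates R X + t; the wrist camera has in their place "tool_from_camera" (4x4, takes a point from camera to tool coordinates, whose origin is the TCP and whose axes are the tool frame's). Camera axes: x right, y down, z forward; pixel columns grow to the right and rows downward; lengths in m; the calibration is good to about 2 mm. A picture is of the moment at which its call begins: read the wrist's pose just before it. calibration takes no time and is no camera call.
- r.finish_job(): hands the job in, once; it reports no verdict.
Trained networks look in the newest picture that a camera, given by its name, has taken for a name from the list of things; names that differ only in an ending like _2 or _b are one class to them, and where a whole thing is asked for, a point or a joint stands for the part that bears it (a point fixed in the world has none). Each returns a list of dicts, best first, with "confidence" (0 to 1); they miss things now and then, are a little off and sometimes report something else, mostly with a low value. They report only what shows in the picture. A call takes as long as a camera call. They do not tell look-alikes from the thing itself.
- r.cut_out(query, camera): "region" (480x640 bool, what is visible of it) and "uv" ([column, row] in pixels, amid what is visible of it).
The state is a dict: "time_s": time; "joints": joint angles; "joint_velocities": joint speeds; "effort": joint torques, N m; "tcp_pos": TCP position; "ee_rot": TCP orientation; "wrist_force": force on the tool from outside, world axes, zero at the start; "moment": the same for the moment, N m; "gripper_width": opening from 0.0 (shut) to 1.0 (fully open).
Only numpy, scipy, OpenCV 4.12 (cv2) and the standard library are available. Lean on these libraries where they do the work, as an engineer would, in place of code of your own. Each camera call takes 0.05 s, during which the arm holds its last target.

## Working session

There is one attempt and no reset: what is moved stays moved. The work goes in short steps, Python scripts to look and compute and a shell command to move; the robot and the scene stay as the last step left them, time stands still between calls to the robot, and variables do not carry over. Pictures are saved under pics/ and viewed, and the job is handed in when it is done.

```bash
mkdir -p pics; ls
python3 - <<'E'
from station import r
import cv2,numpy as np
s=r.sense();print(s['time_s'],s['tcp_pos'],s['ee_rot'],s['gripper_width'])
for c in ['top','side']:
    p,d=r.capture(c);cv2.imwrite(f'pics/{c}0.png',p);np.savez(f'pics/{c}0.npz',p=p,d=d);print(r.calibration(c))
    for q in ['trial_blue','trial_green','trial_brown','tile']:
        for o in r.cut_out(q,c):print(c,q,o['confidence'],o['uv'],o['region'].sum())
print(r.sense()['time_s'])
E
```

```text
pics
0.0 [ 0.26244041 -0.56655359  0.22146267] [[-4.20169645e-01  9.07445023e-01 -9.99692796e-04]
 [ 9.07442972e-01  4.20170823e-01  1.93179668e-03]
 [ 2.17304103e-03 -9.54818745e-05 -9.99997634e-01]] 0.9987894830040598
{'fx': 559.285194382203, 'fy': 559.285194382203, 'cx': 325.622658336045, 'cy': 234.03685907007255, 'R': array([[ 0.01355528, -0.99985536, -0.0102718 ],
       [-0.99016265, -0.01199171, -0.13940633],
       [ 0.13926299,  0.01206044, -0.99018199]]), 't': array([0.04047143, 0.60732788, 1.0600424 ])}
top trial_blue 0.9 [159.4, 288.9] 1026
top trial_blue 0.84 [306.2, 132.5] 956
top trial_blue 0.62 [249.7, 248.8] 283
top trial_green 0.63 [333.7, 276.8] 234
top trial_brown 0.48 [292.9, 261.0] 218
top tile 0.93 [499.7, 302.8] 7446
{'fx': 455.8077086767579, 'fy': 455.8077086767579, 'cx': 320.0166635404911, 'cy': 237.27503762586187, 'R': array([[-0.83260758, -0.55371902,  0.01264359],
       [-0.36227635,  0.52719069, -0.76865195],
       [ 0.41895162, -0.64456592, -0.63954227]]), 't': array([0.5271779 , 0.25419474, 0.82625531])}
side trial_blue 0.9 [192.5, 329.0] 1163
side trial_blue 0.84 [235.2, 238.9] 544
side trial_blue 0.79 [390.4, 322.4] 1030
side trial_blue 0.78 [283.4, 300.0] 487
side trial_blue 0.77 [266.4, 391.2] 1455
side trial_green 0.8 [347.4, 263.0] 439
side trial_green 0.4 [430.6, 204.7] 2483
side trial_brown 0.85 [317.6, 280.5] 427
side tile 0.64 [429.0, 207.4] 2569
0.5
```

View pics/top0.png

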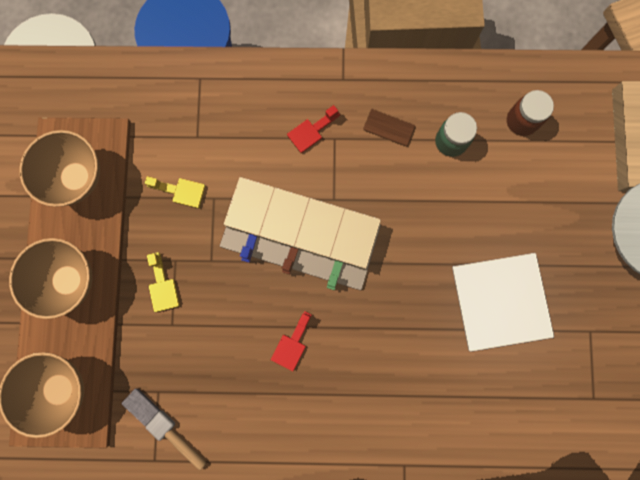

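View pics/side0.png

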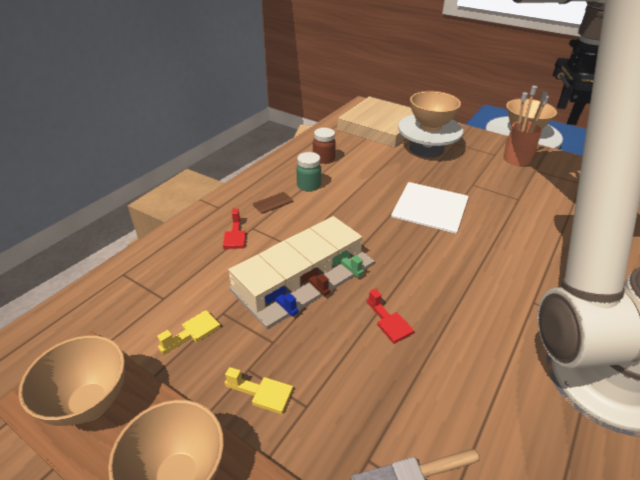

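The top view shows the blue piece in the left bay, tab at about (250,247). Brown is in the middle, green on the right, and the tile is at (500,303). The red and yellow pieces lie loose. Next I'll measure the poses.

```bash
cat > h.py <<'E'
import numpy as np,cv2
from station import r
def cloud(c,d):
    k=r.calibration(c);v,u=np.mgrid[:480,:640]
    P=np.stack([(u-k['cx'])*d/k['fx'],(v-k['cy'])*d/k['fy'],d],-1)
    W=(P-k['t'])@k['R']; W[d==0]=np.nan; return W
E
python3 - <<'E'
from h import *
def mask(h,lo,hi):return cv2.inRange(h,lo,hi)>0
for c in ['top','side']:
    z=np.load(f'pics/{c}0.npz');p,d=z['p'],z['d'];W=cloud(c,d);h=cv2.cvtColor(p,cv2.COLOR_BGR2HSV)
    X=W[...,0];Y=W[...,1];Z=W[...,2]
    b=mask(h,(110,120,40),(130,255,255))&(X>.3)&(X<.9)&(abs(Y)<.4)
    Q=W[b];print(c,'blue',b.sum(),np.nanmin(Q,0),np.nanmax(Q,0))
    t=Q[Q[:,2]>.044];print(' tabtop',len(t),np.median(t,0),t.min(0),t.max(0), cv2.minAreaRect(t[:,:2].astype(np.float32)*1000))
    s=Q[(Q[:,2]>.018)&(Q[:,2]<.03)];
    if len(s):print(' tongue',len(s),s.mean(0),cv2.minAreaRect(s[:,:2].astype(np.float32)*1000))
    n=(h[...,1]<40)&(h[...,2]>180)&(abs(Z-.01)<.008)&(Y<-.1)&(X>.2)&(X<.8)
    n=cv2.morphologyEx(n.astype(np.uint8),cv2.MORPH_OPEN,np.ones((5,5)))>0
    Q=W[n];print(' tile',len(Q),Q.mean(0),cv2.minAreaRect(Q[:,:2].astype(np.float32)*1000))
    k=(abs(Z-.061)<.006)&(X>.4)&(X<.8)&(abs(Y)<.3)&(h[...,1]<130)&(h[...,2]>120)
    k=cv2.morphologyEx(k.astype(np.uint8),cv2.MORPH_OPEN,np.ones((5,5)))>0
    Q=W[k];print(' roof',len(Q),np.median(Q,0),cv2.minAreaRect(Q[:,:2].astype(np.float32)*1000))
    crop=p[215:275,215:355] if c=='top' else p[210:330,225:385]
    cv2.imwrite(f'pics/{c}0c.png',cv2.resize(crop,None,fx=5,fy=5,interpolation=cv2.INTER_CUBIC))
E
```

```text
top blue 185 [0.55305199 0.189842   0.01905841] [0.60607306 0.21447227 0.0551297 ]
 tabtop 78 [0.56820544 0.20478392 0.05150864] [0.55659921 0.19717788 0.04675446] [0.57806725 0.2130478  0.0551297 ] ((567.93310546875, 205.0319366455078), (14.045259475708008, 21.45321273803711), 73.62676239013672)
 tongue 104 [0.58853628 0.19933776 0.02391571] ((579.8445434570312, 201.3220977783203), (14.593709945678711, 53.50236892700195), 76.19628143310547)
 tile 7026 [ 0.48014045 -0.30534541  0.00970785] ((480.574462890625, -305.500244140625), (166.4651641845703, 169.73463439941406), 10.200511932373047)
 roof 7391 [0.6263163  0.09468802 0.06059244] ((627.708740234375, 95.63249206542969), (290.4637756347656, 100.75379180908203), 73.5877685546875)
side blue 450 [0.55243399 0.17029413 0.00967891] [0.6272062  0.21925554 0.05303205]
 tabtop 78 [0.56764479 0.20944957 0.05002784] [0.5574716  0.19958159 0.04473117] [0.58020317 0.21614467 0.05303205] ((568.1223754882812, 207.58335876464844), (13.322671890258789, 22.820636749267578), 78.04918670654297)
 tongue 249 [0.5975767  0.20079845 0.02248519] ((588.6345825195312, 204.31048583984375), (48.246707916259766, 72.4532699584961), 69.55787658691406)
 tile 2385 [ 0.4774352  -0.29819668  0.00838967] ((480.41973876953125, -304.54364013671875), (168.3135223388672, 175.68148803710938), 10.0596923828125)
 roof 4208 [0.62743889 0.11376818 0.0594511 ] ((627.0809936523438, 94.87289428710938), (294.052001953125, 103.83226776123047), 73.5600357055664)
```

```bash
cat >> h.py <<'E'
from scipy.spatial.transform import Rotation as Ro
def to(pos,yaw):
    """yaw deg: world angle of tool x, tool down"""
    s=r.sense();R=np.array(s['ee_rot']);p=np.array(s['tcp_pos'])
    a=np.deg2rad(yaw);x=np.array([np.cos(a),np.sin(a),0]);z=np.array([0,0,-1.]);T=np.stack([x,np.cross(z,x),z],1)
    print('t',s['time_s'],'tcp',p.round(4),'yaw',np.rad2deg(np.arctan2(R[1,0],R[0,0])).round(2),'w',round(s['gripper_width']*.087,4),'F',np.round(s['wrist_force'],1),'q',np.round(s['joints'],1))
    print('shift',(R.T@(np.array(pos)-p)).round(4),'turn',(Ro.from_matrix(R.T@T).as_rotvec(degrees=True)/5).round(3))
E
python3 -c "
from h import *
to([.568,.2055,.22],73.6)"
python3 -m jog '[[[0.01,0.011,0],[0,0,0.4]],[[0.03,0.032,0],[0,0,1.2]],[[0.055,0.058,0],[0,0,2.2]],[[0.083,0.087,0],[0,0,3.2]],[[0.111,0.117,0],[0,0,4.2]],[[0.139,0.146,0],[0,0,5.2]],[[0.167,0.176,0],[0,0,6.2]],[[0.195,0.205,0],[0,0,7.2]],[[0.223,0.235,0],[0,0,8.0]],[[0.251,0.264,0],[0,0,8.24]]]' 0.06
python3 -c "
from h import *
to([.568,.2055,.22],73.6)"
```

```text
t 0.5 tcp [ 0.2627 -0.567   0.2225] yaw 114.86 w 0.087 F [-0.5  0.6 -0.2] q [-50.3  22.    0.4  -0.  -68.4 -14.8]
shift [0.5727 0.6017 0.0025] turn [-0.000e+00 -1.000e-03  8.251e+00]
time_s: 1.33
tcp_pos: [0.3972, -0.2265, 0.223]
ee_rot: [[0.284, 0.959, 0.001], [0.959, -0.284, -0.0], [0.0, 0.001, -1.0]]
wrist_force: [1.2, -1.5, 0.1]
gripper_width: 0.689
t 1.3333 tcp [ 0.3972 -0.2265  0.223 ] yaw 73.49 w 0.06 F [ 1.2 -1.5  0.1] q [ -9.2   5.4 -21.9   0.  -62.6 -97.3]
shift [0.4628 0.041  0.0031] turn [ 0.014 -0.001 -0.021]
```

```bash
python3 -m jog '[[[0.04,0.004,0],[0,0,0]],[[0.08,0.007,0],[0,0,0]],[[0.12,0.011,0],[0,0,0]],[[0.16,0.014,0],[0,0,0]],[[0.20,0.018,0],[0,0,0]],[[0.24,0.021,0],[0,0,0]],[[0.28,0.025,0],[0,0,0]],[[0.32,0.029,0],[0,0,0]],[[0.36,0.033,0],[0,0,0]],[[0.39,0.036,0],[0,0,0]]]'
python3 -c "
from h import *
to([.568,.2055,.15],73.6)"
```

```text
time_s: 2.17
tcp_pos: [0.5419, 0.1387, 0.2227]
ee_rot: [[0.28, 0.96, 0.001], [0.96, -0.28, 0.0], [0.001, 0.001, -1.0]]
wrist_force: [1.4, -0.1, 0.2]
gripper_width: 0.689
t 2.1667 tcp [0.5419 0.1387 0.2227] yaw 73.75 w 0.06 F [ 1.4 -0.1  0.2] q [  31.    15.6   -9.     0.   -65.4 -137.2]
shift [0.0713 0.0063 0.0728] turn [ 0.01  -0.009  0.03 ]
```

```bash
python3 -m jog '[[[0.02,0.002,0.005],[0,0,0]],[[0.04,0.004,0.015],[0,0,0]],[[0.055,0.005,0.03],[0,0,0]],[[0.063,0.006,0.045],[0,0,0]],[[0.065,0.006,0.06],[0,0,0]],[[0.065,0.006,0.068],[0,0,0]],[[0.065,0.006,0.07],[0,0,0]],[[0.065,0.006,0.07],[0,0,0]],[[0.065,0.006,0.07],[0,0,0]],[[0.065,0.006,0.07],[0,0,0]]]'
python3 - <<'E'
from h import *
to([.568,.2055,.10],73.6)
s=r.sense();p,d=r.capture('wrist');k=r.calibration('wrist');cv2.imwrite('pics/w1.png',p)
M=k['tool_from_camera'];v,u=np.mgrid[:480,:640]
P=np.stack([(u-k['cx'])*d/k['fx'],(v-k['cy'])*d/k['fy'],d],-1)@M[:3,:3].T+M[:3,3]
W=P@np.array(s['ee_rot']).T+np.array(s['tcp_pos'])
h=cv2.cvtColor(p,cv2.COLOR_BGR2HSV)
b=(cv2.inRange(h,(110,120,30),(130,255,255))>0)&(d>0)
for n,lo,hi in(('top',.045,.06),('tongue',.016,.032)):
    q=b&(W[...,2]>lo)&(W[...,2]<hi)
    print(n,q.sum())
    if q.sum()>20:print(np.median(W[q],0),np.median(P[q],0),cv2.minAreaRect(W[q][:,:2].astype(np.float32)*1000),cv2.minAreaRect(P[q][:,:2].astype(np.float32)*1000))
E
```

```text
time_s: 3.0
tcp_pos: [0.5657, 0.1963, 0.1538]
ee_rot: [[0.282, 0.959, 0.002], [0.959, -0.282, 0.001], [0.002, 0.002, -1.0]]
wrist_force: [-0.7, 0.2, 0.6]
gripper_width: 0.688
t 3.0 tcp [0.5657 0.1963 0.1538] yaw 73.63 w 0.0598 F [-0.7  0.2  0.6] q [  34.6   22.6   -9.1    0.   -58.2 -141. ]
shift [ 0.0094 -0.0005  0.0538] turn [ 0.018 -0.018  0.006]
top 524
[0.56861702 0.20671501 0.05268815] [ 0.01047727 -0.00044946  0.10113238] ((568.737548828125, 206.63401794433594), (14.914074897766113, 21.73029136657715), 75.9564208984375) ((10.652134895324707, -0.15252113342285156), (21.728857040405273, 14.914674758911133), 87.6760025024414)
tongue 498
[0.59379766 0.20176006 0.02474567] [0.01144885 0.0257679  0.12911621] ((580.2020874023438, 203.66966247558594), (15.510058403015137, 54.7771110534668), 75.62068939208984) ((10.998022079467773, 11.638355255126953), (54.77766036987305, 15.507668495178223), 88.01143646240234)
```

View pics/w1.png

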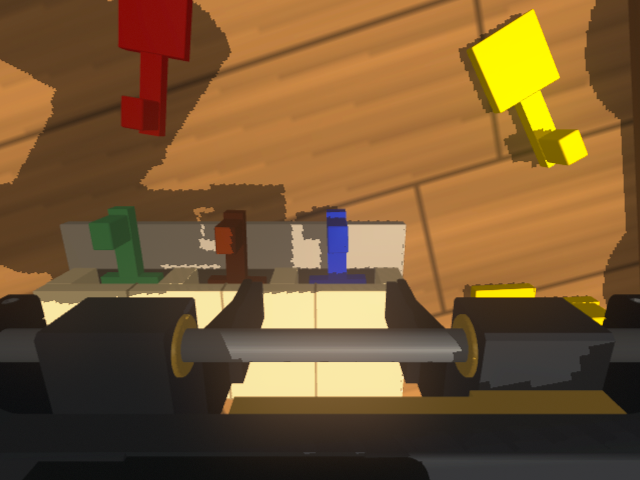

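The wrist view shows the blue tab at (336,225). Its top is at (0.5687, 0.2066, 0.052), which matches the other two cameras. The piece is turned about 2° from the kiln axis, so I'll align to it and descend.

```bash
python3 -m jog '[[[0.002,0,0.002],[0,0,-0.1]],[[0.005,0,0.01],[0,0,-0.2]],[[0.008,0,0.022],[0,0,-0.3]],[[0.0105,0,0.038],[0,0,-0.4]],[[0.0105,0,0.052],[0,0,-0.4]],[[0.0105,0,0.064],[0,0,-0.4]],[[0.0105,0,0.074],[0,0,-0.4]],[[0.0105,0,0.08],[0,0,-0.4]],[[0.0105,0,0.08],[0,0,-0.4]],[[0.0105,0,0.08],[0,0,-0.4]]]'
python3 -c "
from h import *
to([.5687,.2066,.022],75.6)"
```

```text
time_s: 3.88
tcp_pos: [0.5681, 0.2065, 0.0722]
ee_rot: [[0.247, 0.969, -0.0], [0.969, -0.247, -0.0], [-0.001, -0.0, -1.0]]
wrist_force: [0.6, 0.8, 0.2]
gripper_width: 0.691
t 3.8833 tcp [0.5681 0.2065 0.0722] yaw 75.67 w 0.0601 F [0.6 0.8 0.2] q [  35.3   28.2  -13.3    0.   -48.5 -139.6]
shift [0.0002 0.0006 0.0502] turn [-0.003  0.006  0.015]
```

```bash
python3 -m jog '[[[0,0.0005,0.003],[0,0,0]],[[0,0.0005,0.01],[0,0,0]],[[0,0.0005,0.018],[0,0,0]],[[0,0.0005,0.026],[0,0,0]],[[0,0.0005,0.034],[0,0,0]],[[0,0.0005,0.041],[0,0,0]],[[0,0.0005,0.046],[0,0,0]],[[0,0.0005,0.049],[0,0,0]],[[0,0.0005,0.049],[0,0,0]],[[0,0.0005,0.049],[0,0,0]]]'
python3 - <<'E'
from h import *
to([.5687,.2066,.022],75.6)
p,d=r.capture('wrist');cv2.imwrite('pics/w2.png',p)
E
```

```text
time_s: 4.72
tcp_pos: [0.5687, 0.2064, 0.0235]
ee_rot: [[0.248, 0.969, 0.0], [0.969, -0.248, -0.0], [-0.0, 0.0, -1.0]]
wrist_force: [0.1, -0.0, 0.8]
gripper_width: 0.69
t 4.7167 tcp [0.5687 0.2064 0.0235] yaw 75.67 w 0.06 F [ 0.1 -0.   0.8] q [  35.3   31.8  -15.6    0.   -42.6 -139.6]
shift [ 0.0002 -0.      0.0015] turn [0.001 0.001 0.013]
```

View pics/w2.png

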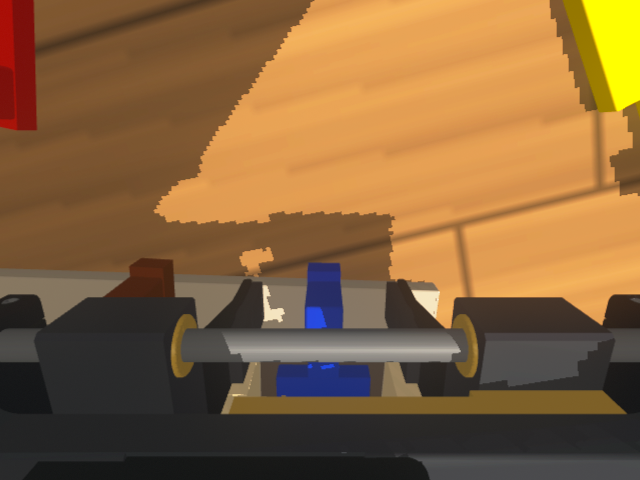

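The blue tab at (323,285) is midway between the fingers at (255) and (395). The brown tab at (150,280) is clear of them. Closing the gripper.

```bash
python3 -m jog '[[[0,0,0],[0,0,0]],[[0,0,0],[0,0,0]],[[0,0,0],[0,0,0]],[[0,0,0],[0,0,0]],[[0,0,0],[0,0,0]],[[0,0,0],[0,0,0]],[[0,0,0],[0,0,0]],[[0,0,0],[0,0,0]],[[0,0,0],[0,0,0]],[[0,0,0],[0,0,0]]]' 0
python3 -c "
from h import *
to([.5687-.090*.959,.2064+.090*.282,.0235],75.6)"
```

```text
time_s: 5.6
tcp_pos: [0.5685, 0.2064, 0.0236]
ee_rot: [[0.248, 0.969, -0.0], [0.969, -0.248, -0.0], [-0.0, -0.0, -1.0]]
wrist_force: [0.1, -0.3, 0.0]
gripper_width: 0.177
t 5.6 tcp [0.5685 0.2064 0.0236] yaw 75.66 w 0.0154 F [ 0.1 -0.3  0. ] q [  35.3   31.8  -15.6    0.   -42.6 -139.6]
shift [ 0.0033 -0.0897  0.0001] turn [-0.     0.001  0.012]
```

```bash
python3 -m jog '[[[0,0,-0.001],[0,0,0]],[[0,-0.003,-0.002],[0,0,0]],[[0.0002,-0.008,-0.003],[0,0,0]],[[0.0005,-0.015,-0.003],[0,0,0]],[[0.001,-0.023,-0.003],[0,0,0]],[[0.0012,-0.032,-0.003],[0,0,0]],[[0.0015,-0.041,-0.003],[0,0,0]],[[0.002,-0.05,-0.003],[0,0,0]],[[0.002,-0.057,-0.003],[0,0,0]],[[0.002,-0.06,-0.003],[0,0,0]]]'
python3 - <<'E'
from h import *
to([.5687-.110*.959,.2064+.110*.282,.0265],75.6)
for c in ['side']:
    p,d=r.capture(c);cv2.imwrite('pics/s3.png',cv2.resize(p[180:400,180:440],None,fx=3,fy=2.7))
E
```

```text
time_s: 6.43
tcp_pos: [0.5095, 0.2235, 0.0266]
ee_rot: [[0.247, 0.969, -0.001], [0.969, -0.247, -0.0], [-0.0, -0.0, -1.0]]
wrist_force: [-0.3, -0.2, -2.4]
gripper_width: 0.179
t 6.4333 tcp [0.5095 0.2235 0.0266] yaw 75.71 w 0.0156 F [-0.3 -0.2 -2.4] q [  40.4   28.   -22.6   -0.   -39.4 -144.6]
shift [ 0.0021 -0.0483  0.0002] turn [-0.005  0.004  0.022]
```

View pics/s3.png

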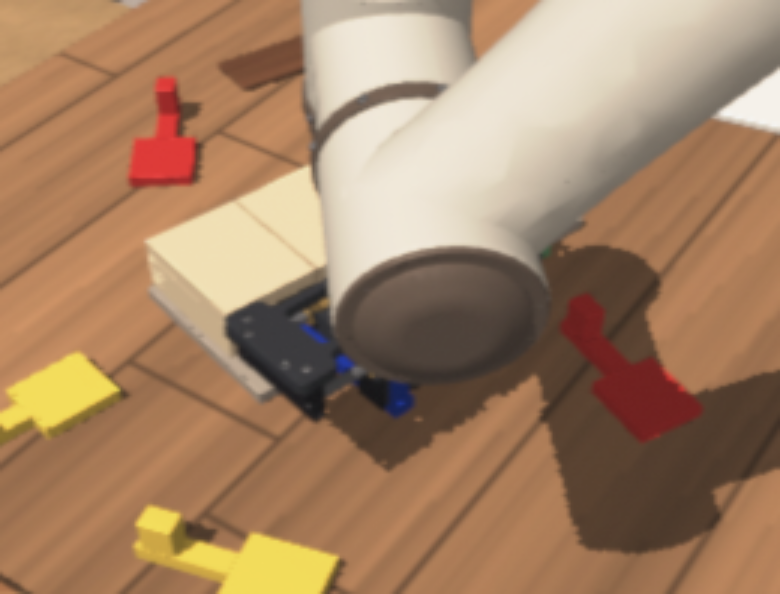

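```bash
python3 -m jog '[[[0,-0.005,0],[0,0,0]],[[0.0005,-0.013,0],[0,0,0]],[[0.001,-0.022,0],[0,0,0]],[[0.001,-0.031,0],[0,0,0]],[[0.0015,-0.038,0],[0,0,0]],[[0.002,-0.042,-0.003],[0,0,0]],[[0.002,-0.044,-0.01],[0,0,0]],[[0.002,-0.045,-0.022],[0,0,0]],[[0.002,-0.045,-0.04],[0,0,0]],[[0.002,-0.045,-0.06],[0,0,0]]]'
python3 - <<'E'
from h import *
to([.5687-.110*.959,.2064+.110*.282,.15],75.6)
for c in ['side','wrist']:
    p,d=r.capture(c);cv2.imwrite(f'pics/{c}4.png',p)
E
```

```text
time_s: 7.32
tcp_pos: [0.4675, 0.2361, 0.0872]
ee_rot: [[0.248, 0.969, -0.001], [0.969, -0.248, -0.001], [-0.001, -0.001, -1.0]]
wrist_force: [-0.1, 0.2, -0.6]
gripper_width: 0.187
t 7.3167 tcp [0.4675 0.2361 0.0872] yaw 75.66 w 0.0163 F [-0.1  0.2 -0.6] q [  44.6   20.6  -24.     0.   -45.5 -148.9]
shift [ 0.0002 -0.0045 -0.0628] turn [-0.006  0.012  0.013]
```

View pics/side4.png

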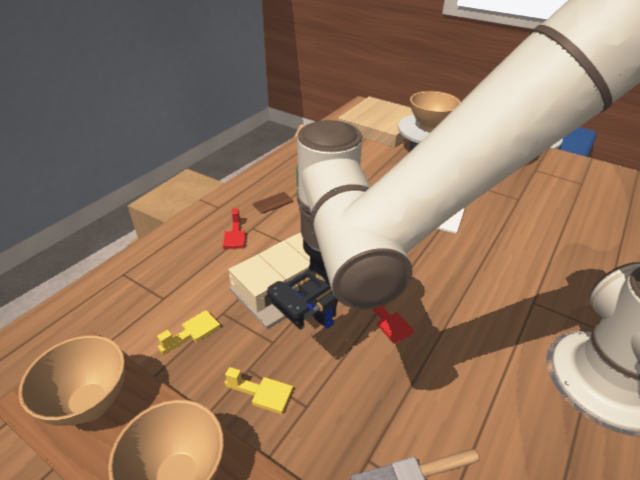

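View pics/wrist4.png

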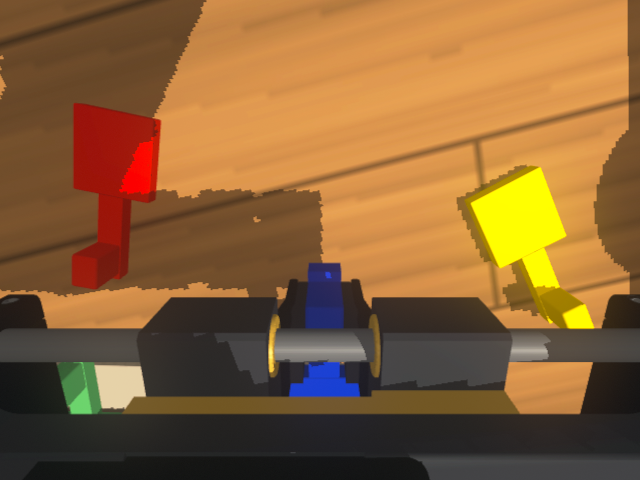

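```bash
python3 -m jog '[[[0,0,-0.018],[0,0,0]],[[-0.005,-0.0,-0.034],[0,0,0]],[[-0.015,-0.0,-0.046],[0,0,0]],[[-0.035,0,-0.054],[0,0,0]],[[-0.063,0,-0.06],[0,0,0]],[[-0.095,0,-0.062],[0,0,0]],[[-0.13,0,-0.063],[0,0,0]],[[-0.165,0,-0.063],[0,0,0]],[[-0.2,0,-0.063],[0,0,0]],[[-0.235,0,-0.063],[0,0,0]]]'
python3 -c "
from h import *
to([.4396,-.2946,.15],75.6)"
```

```text
time_s: 8.25
tcp_pos: [0.4081, 0.0067, 0.1494]
ee_rot: [[0.248, 0.969, -0.0], [0.969, -0.248, 0.0], [-0.0, -0.0, -1.0]]
wrist_force: [0.4, -0.1, 0.1]
gripper_width: 0.179
t 8.25 tcp [0.4081 0.0067 0.1494] yaw 75.66 w 0.0155 F [ 0.4 -0.1  0.1] q [  24.     5.   -34.3   -0.   -50.7 -128.3]
shift [-0.2841  0.1051 -0.0006] turn [-0.004  0.     0.012]
```

```bash
python3 -m jog '[[[-0.035,0.012,0],[0,0,0]],[[-0.07,0.025,0],[0,0,0]],[[-0.105,0.038,0],[0,0,0]],[[-0.14,0.051,0],[0,0,0]],[[-0.175,0.064,0],[0,0,0]],[[-0.208,0.076,0],[0,0,0]],[[-0.235,0.087,0],[0,0,0]],[[-0.257,0.095,0],[0,0,0]],[[-0.272,0.101,0],[0,0,0]],[[-0.28,0.104,0],[0,0,0]]]'
python3 - <<'E'
from h import *
to([.4396,-.2946,.06],75.6)
for c in ['side','top','wrist']:
    p,d=r.capture(c);cv2.imwrite(f'pics/{c}5.png',p);np.savez(f'pics/{c}5.npz',p=p,d=d)
to([.4396,-.2946,.06],75.6)
E
```

```text
time_s: 9.08
tcp_pos: [0.4402, -0.2904, 0.149]
ee_rot: [[0.25, 0.968, -0.001], [0.968, -0.25, 0.0], [-0.0, -0.001, -1.0]]
wrist_force: [0.6, 0.6, -0.7]
gripper_width: 0.179
t 9.0833 tcp [ 0.4402 -0.2904  0.149 ] yaw 75.49 w 0.0156 F [ 0.6  0.6 -0.7] q [-15.8  16.5 -19.3   0.  -54.3 -88.7]
shift [-0.0042  0.0006  0.089 ] turn [-0.011  0.    -0.021]
t 9.2333 tcp [ 0.4402 -0.2884  0.1491] yaw 75.57 w 0.0158 F [-0.1  0.3 -1.1] q [-15.6  16.4 -19.4  -0.  -54.3 -88.8]
shift [-0.0062  0.0011  0.0891] turn [-0.015 -0.005 -0.005]
```

View pics/side5.png

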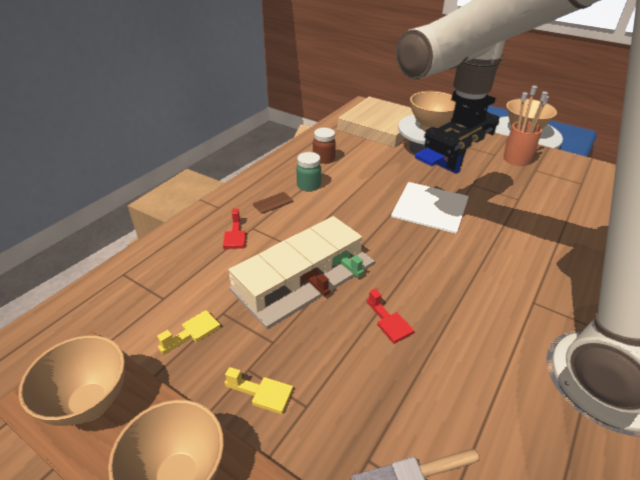

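View pics/wrist5.png

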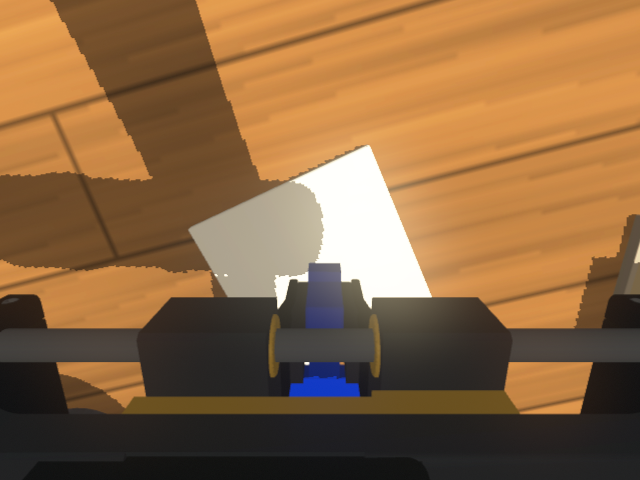

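View pics/top5.png

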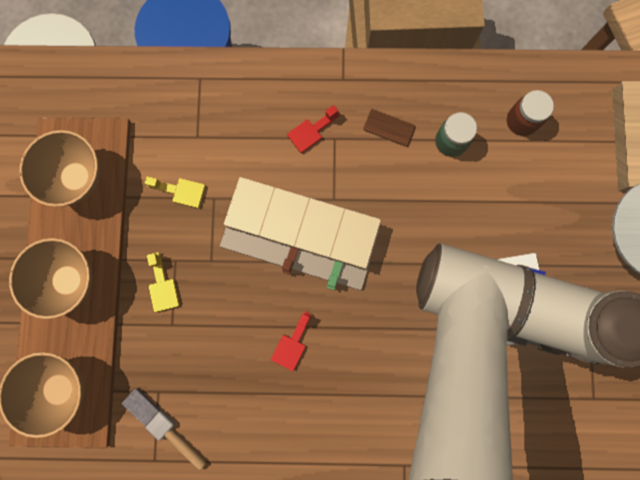

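The blue piece is held over the tile, with its plate at (430,157) in the side view. Brown and green are unmoved. Before lowering it, I'll check for tilt and its underside height.

Run:
```python
from h import *
z=np.load('pics/side5.npz');p,d=z['p'],z['d'];W=cloud('side',d);h=cv2.cvtColor(p,cv2.COLOR_BGR2HSV)
b=(cv2.inRange(h,(110,120,30),(130,255,255))>0)&(d>0)&(W[...,2]>.09)&(W[...,2]<.25)&(W[...,1]<-.1)&(W[...,0]<.7)
Q=W[b];print(len(Q),Q.min(0),Q.max(0))
T=(Q-[.4402,-.2895,.149])@np.array([[.249,.969,0],[.969,-.249,0],[0,0,-1]])
for lo in np.arange(-.03,.11,.01):
    m=(T[:,1]>lo)&(T[:,1]<lo+.01)
    if m.sum():print(round(lo+.005,3),m.sum(),np.percentile(Q[m,2],[5,50,90]).round(4),T[m,0].min().round(3),T[m,0].max().round(3))
```

```text
452 [ 0.42465312 -0.33840234  0.13670983] [ 0.54172762 -0.20141017  0.22053997]
-0.015 63 [0.144  0.1592 0.1802] -0.009 0.086
-0.005 21 [0.1409 0.1666 0.1768] -0.008 0.086
0.005 11 [0.1405 0.1508 0.2193] 0.006 0.087
0.015 13 [0.1384 0.1439 0.2188] 0.004 0.088
0.025 27 [0.1388 0.147  0.2177] -0.006 0.084
0.035 24 [0.1388 0.1467 0.1485] -0.012 0.008
0.045 49 [0.1405 0.1467 0.1485] -0.026 0.025
0.055 52 [0.1408 0.1476 0.149 ] -0.026 0.025
0.065 53 [0.1407 0.1475 0.1492] -0.028 0.025
0.075 48 [0.1398 0.1475 0.1492] -0.027 0.025
0.085 49 [0.1415 0.1474 0.1484] -0.025 0.026
0.095 42 [0.1425 0.1474 0.149 ] -0.027 0.025
```

```bash
python3 -m jog '[[[-0.002,0,0.005],[0,0,0]],[[-0.004,0.001,0.015],[0,0,0]],[[-0.006,0.001,0.03],[0,0,0]],[[-0.006,0.001,0.046],[0,0,0]],[[-0.006,0.001,0.062],[0,0,0]],[[-0.006,0.001,0.078],[0,0,0]],[[-0.006,0.001,0.092],[0,0,0]],[[-0.006,0.001,0.103],[0,0,0]],[[-0.006,0.001,0.11],[0,0,0]],[[-0.006,0.001,0.114],[0,0,0]]]'
python3 -m jog '[[[0,0,0.001],[0,0,0]],[[0,0,0.002],[0,0,0]],[[0,0,0.003],[0,0,0]],[[0,0,0.004],[0,0,0]],[[0,0,0.005],[0,0,0]],[[0,0,0.006],[0,0,0]],[[0,0,0.007],[0,0,0]],[[0,0,0.008],[0,0,0]],[[0,0,0.008],[0,0,0]],[[0,0,0.008],[0,0,0]]]'
python3 -c "
from h import *
to([.4396,-.2946,.022],75.6)"
```

```text
time_s: 10.07
tcp_pos: [0.4397, -0.2936, 0.0341]
ee_rot: [[0.247, 0.969, -0.002], [0.969, -0.247, 0.001], [0.0, -0.002, -1.0]]
wrist_force: [0.2, -0.3, -1.4]
gripper_width: 0.183
time_s: 10.9
tcp_pos: [0.4404, -0.2945, 0.0275]
ee_rot: [[0.248, 0.969, -0.0], [0.969, -0.248, 0.0], [-0.0, -0.0, -1.0]]
wrist_force: [-0.5, -0.0, -1.7]
gripper_width: 0.179
t 10.9 tcp [ 0.4404 -0.2945  0.0275] yaw 75.65 w 0.0156 F [-0.5 -0.  -1.7] q [-16.2  26.  -26.4   0.  -37.6 -88.1]
shift [-0.0003 -0.0008  0.0055] turn [-0.001  0.     0.011]
```

```bash
python3 -m jog '[[[0,0,0.0005],[0,0,0]],[[0,0,0.001],[0,0,0]],[[0,0,0.0015],[0,0,0]],[[0,0,0.002],[0,0,0]],[[0,0,0.0025],[0,0,0]],[[0,0,0.003],[0,0,0]],[[0,0,0.0035],[0,0,0]],[[0,0,0.004],[0,0,0]],[[0,0,0.0045],[0,0,0]],[[0,0,0.0045],[0,0,0]]]'
python3 -c "
from h import *
to([.4396,-.2946,.022],75.6)"
```

```text
time_s: 11.73
tcp_pos: [0.4404, -0.2945, 0.0229]
ee_rot: [[0.248, 0.969, -0.0], [0.969, -0.248, 0.0], [0.0, -0.0, -1.0]]
wrist_force: [-0.3, 0.3, -1.5]
gripper_width: 0.181
t 11.7333 tcp [ 0.4404 -0.2945  0.0229] yaw 75.66 w 0.0157 F [-0.3  0.3 -1.5] q [-16.2  26.4 -26.6  -0.  -37.  -88.1]
shift [-0.0003 -0.0008  0.0009] turn [-0.002 -0.     0.011]
```

No contact yet; expected at a TCP height of about 0.0215.

```bash
python3 -m jog '[[[0,0,0.0003],[0,0,0]],[[0,0,0.0006],[0,0,0]],[[0,0,0.0009],[0,0,0]],[[0,0,0.0012],[0,0,0]],[[0,0,0.0015],[0,0,0]],[[0,0,0.0017],[0,0,0]],[[0,0,0.0017],[0,0,0]],[[0,0,0.0017],[0,0,0]],[[0,0,0.0017],[0,0,0]],[[0,0,0.0017],[0,0,0]]]'
python3 -c "
from h import *
to([.4396,-.2946,.022],75.6)"
```

```text
time_s: 12.57
tcp_pos: [0.4404, -0.2945, 0.0215]
ee_rot: [[0.248, 0.969, -0.0], [0.969, -0.248, -0.0], [-0.0, 0.0, -1.0]]
wrist_force: [-0.7, 0.8, 1.7]
gripper_width: 0.178
t 12.5667 tcp [ 0.4404 -0.2945  0.0215] yaw 75.66 w 0.0155 F [-0.7  0.8  1.7] q [-16.2  26.6 -26.7   0.  -36.8 -88.1]
shift [-0.0003 -0.0008 -0.0005] turn [0.    0.001 0.012]
```

Contact: Fz rose from −1.5 to +1.7 N at TCP z 0.0215. Opening now.

```bash
python3 -m jog '[[[0,0,0],[0,0,0]],[[0,0,0],[0,0,0]],[[0,0,0],[0,0,0]],[[0,0,0],[0,0,0]],[[0,0,0],[0,0,0]],[[0,0,0],[0,0,0]],[[0,0,0],[0,0,0]],[[0,0,0],[0,0,0]],[[0,0,0],[0,0,0]],[[0,0,0],[0,0,0]]]' 0.05
python3 -m jog '[[[0,0,-0.003],[0,0,0]],[[0,0,-0.01],[0,0,0]],[[0,0,-0.02],[0,0,0]],[[0,0,-0.035],[0,0,0]],[[0,0,-0.055],[0,0,0]],[[0,0,-0.08],[0,0,0]],[[0,0,-0.11],[0,0,0]],[[0,0,-0.14],[0,0,0]],[[0,0,-0.16],[0,0,0]],[[0,0,-0.17],[0,0,0]]]'
python3 -m jog '[[[0.01,0,0],[0,0,0]],[[0.03,0,0],[0,0,0]],[[0.06,0,0],[0,0,0]],[[0.09,0,0],[0,0,0]],[[0.12,0,0],[0,0,0]],[[0.15,0,0],[0,0,0]],[[0.18,0,0],[0,0,0]],[[0.20,0,0],[0,0,0]],[[0.21,0,0],[0,0,0]],[[0.21,0,0],[0,0,0]]]'
python3 - <<'E'
from h import *
for c in ['side','top']:
    p,d=r.capture(c);cv2.imwrite(f'pics/{c}6.png',p)
    W=cloud(c,d);h=cv2.cvtColor(p,cv2.COLOR_BGR2HSV)
    b=(cv2.inRange(h,(110,120,30),(130,255,255))>0)&(d>0)&(W[...,2]>.012)&(W[...,2]<.06)&(W[...,1]<-.1)&(W[...,1]>-.5)&(W[...,0]<.7)
    Q=W[b];print(c,len(Q),cv2.minAreaRect(Q[:,:2].astype(np.float32)*1000),np.percentile(Q[:,2],[5,50,99]))
to([0,0,0],0)
E
```

```text
time_s: 13.4
tcp_pos: [0.4404, -0.2945, 0.0214]
ee_rot: [[0.248, 0.969, 0.0], [0.969, -0.248, -0.0], [0.0, 0.0, -1.0]]
wrist_force: [0.4, -0.2, -0.6]
gripper_width: 0.573
time_s: 14.23
tcp_pos: [0.4419, -0.2952, 0.196]
ee_rot: [[0.247, 0.969, 0.007], [0.969, -0.247, -0.003], [-0.001, 0.007, -1.0]]
wrist_force: [1.2, -0.3, 0.1]
gripper_width: 0.575
time_s: 15.07
tcp_pos: [0.4921, -0.0891, 0.1901]
ee_rot: [[0.245, 0.97, -0.002], [0.97, -0.245, 0.0], [-0.0, -0.002, -1.0]]
wrist_force: [0.6, 0.1, -0.4]
gripper_width: 0.579
side 418 ((481.0364990234375, -303.0926513671875), (50.3101806640625, 114.90213775634766), 74.64566802978516) [0.01451381 0.02054253 0.0489073 ]
top 832 ((481.71954345703125, -304.27642822265625), (49.4940185546875, 110.11404418945312), 74.64633178710938) [0.0185314  0.02196788 0.0522309 ]
t 15.1667 tcp [ 0.4918 -0.0909  0.1904] yaw 75.69 w 0.0499 F [-0.4 -0.2  0.9] q [   8.2   11.5  -19.4   -0.   -59.1 -112.5]
shift [-0.0334 -0.4986  0.1915] turn [-1.5000e-02  2.2000e-02  1.5137e+01]
```

View pics/side6.png

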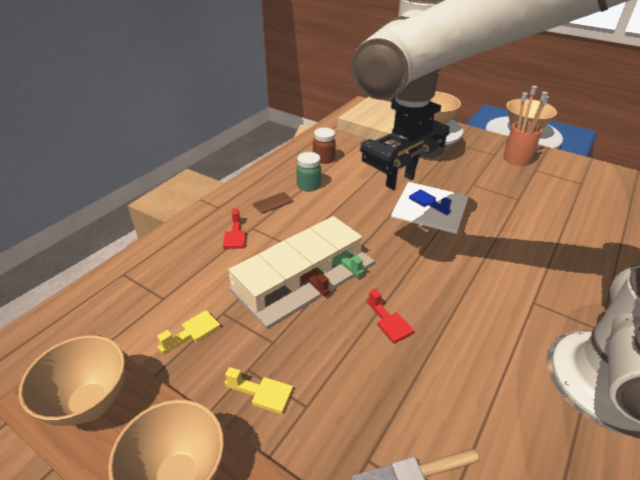

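View pics/top6.png

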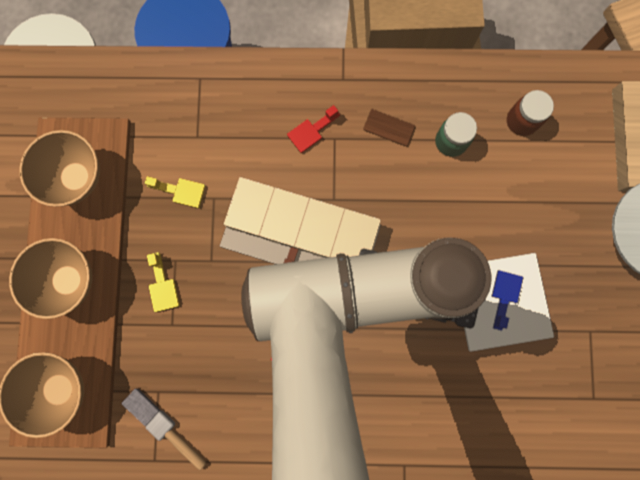

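The blue piece lies flat, tab up, with its centre at about (0.481, −0.304). The tile's centre is (0.480, −0.305). The gripper is clear of everything.

```bash
python3 -m jog '[[[0,0,0],[0,0,0]],[[0,0,0],[0,0,0]],[[0,0,0],[0,0,0]],[[0,0,0],[0,0,0]],[[0,0,0],[0,0,0]],[[0,0,0],[0,0,0]],[[0,0,0],[0,0,0]],[[0,0,0],[0,0,0]],[[0,0,0],[0,0,0]],[[0,0,0],[0,0,0]]]' && python3 -c "
from station import r
print(r.finish_job())"
```

```text
time_s: 16.0
tcp_pos: [0.4925, -0.091, 0.1914]
ee_rot: [[0.248, 0.969, 0.0], [0.969, -0.248, -0.0], [0.0, 0.0, -1.0]]
wrist_force: [-0.1, -0.1, -0.9]
gripper_width: 0.572
the job is handed in; nothing more can be done
None
```

I gripped the blue piece by its tab, drew it about 105 mm straight out of the left bay and carried it over to the tile. I lowered it until I felt contact (about 3 N change at the wrist), let go and moved clear. The job was handed in at 16.0 s of the 42 s allowed; no verdict is reported.

- **Blue piece:** both cameras show it flat and tab up, its centre about 1–2 mm from the tile's centre, with heights matching a piece resting on the tile.
- **Green and brown pieces:** they looked unmoved by eye in the top view after the pull and in the last side view. I did not measure their positions again, and the arm partly hid them in the last top view.
- **Robot:** the gripper was well clear of everything at the end, and wrist forces stayed within a few newtons in every reading.
- **Disagreements:** none of the checks failed. The cameras differed by 1–2 mm on the blue piece's position, which is within the calibration error.

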